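Turn the air-cleaner cover over, refit it and close its bail

TASK

Finish servicing the small engine's air cleaner: its grey cover lies on its back on the bench, open side up. Turn it over and seat it, open side down, fully home over the white filter on the black air-cleaner body, then swing the wire bail by its red roller up and over the cover until it stands upright across the top, and let go. Leave the spray can, the tin and the other things on the bench where they are.

Things in the scene. Friction and masses are not known exactly. Their poses are not given: they have to be found in the camera images.
- cover: Loose grey moulded cover, an open box 66 (its x) by 70 (its y) by 47.5 mm (its z), walls 3 mm, 0.08 to 0.17 kg. Origin: centre of the open rim's plane. z points from the rim to the closed roof: down at the start (it rests on its roof, origin 47.5 mm above the bench), up when fitted. It fits either way round.
- cover_mid (a point): Point in the cover's middle at z = 18 mm of the cover, near its centre of mass (z about 26 mm). The walls at x = +-33 mm are flat, from z = 0 to 34 mm: hold it across these (66 mm). It stands steadily on either end wall (y = +-35 mm, flat). Roof: slopes up from the x walls to a strip 22 mm wide at z = 44 mm, with a pad 18 x 17 mm, 3.5 mm high, at y = +-25.5 mm.
- airbox: Black air-cleaner body of a small engine, fixed to the bench by a steel plate 104 (x) x 110 (y) x 5 mm; origin: centre of the plate's underside, on the bench, z up. Its flange, 72 (x) by 76 mm (y), has its upper face at z = 40 mm. A short outlet pipe, 24 mm thick, leaves the +x side at z = 19 mm, ending at x = 58 mm.
- airbox_seat (a point): Centre of the flange's upper face, 40 mm above the airbox origin, axes as the airbox: the fitted cover's origin lies here, its x along the airbox's x (either way). Inside its rim are then a lip 55 (x) by 59 (y) and 7 mm high with a round top (2.5 mm play a side) and the white filter with orange frame, 48 by 52 mm, up to 27 mm above the flange. Its pads' tops are then 87.5 mm above the bench.
- bail (a joint): Angle of the steel wire bail about its hinge, an axis along the airbox's y through its x = 0, z = 22 mm. 0 = lying level toward the airbox's -x; it starts open at 0.2 to 0.5; pi/2 = upright across the cover's roof; stop at 1.62. It stays where it is left (friction: about 1 N at the roller). Its legs run at y = +-43.5 mm. It clears the roof pads by 2 mm, and only if the cover is fully home.
- bail_grip (a point): Middle of the red roller on the bail's crossbar, 74.2 mm from the hinge axis: roller 12 mm thick, 50 mm long along the airbox's y. At bail angle a it lies at x = -74.2 cos a, z = 22 + 74.2 sin a mm of the airbox.
- spray_can: Bystander, loose: tall spray can with an orange cap, 67 mm across, 226 mm high; origin at the centre of its foot. It may stand between cover and airbox or to the right of both. Between cover and airbox (x = 0.4 to 0.6 m) the bench bears nothing that is not listed.
- nail_tin: Bystander, loose: low white-and-teal tub, 63 (its x) by 105 (its y) by 26 mm high; origin at the centre of its underside.
- red_pliers: Bystander, loose: red-handled pliers lying flat, 55 by 190 by 12 mm, long along its y; origin at the centre of its underside.
- tape_roll: Bystander, loose: black roll of tape lying flat, 59 mm across, 19 mm high; origin at the centre of its underside.
- long_spanner: Bystander, loose: long steel spanner lying flat, 32 by 206 by 8 mm, long along its y; origin at the centre of its underside.
- bench_vice: Fixed blue vice at the left front of the bench, up to 124 mm high; its parts cover x = -150 to 145 mm and y = -76 to 68 mm of its origin, which lies on the bench (axes along the world's).
Things that resemble listed ones, but are neither listed nor needed, are in the scene too. What is shaped like the cover but blue or green is not meant.

How it is judged:
On the way, in this order (a step that is already met when the one before it is completed fails the run):
1. the cover sits open side down, fully home on the flange, with the bail still open (angle between cover's own z axis and vertical below 0.06 rad and horizontal distance between cover and airbox_seat below 0.005 m and z of cover in the frame of airbox_seat between -0.003 and 0.0035 m and value of joint bail below 1 rad), for 0.2 s.
2. the bail stands upright across the cover (angle between cover's own z axis and vertical below 0.06 rad and horizontal distance between cover and airbox_seat below 0.005 m and z of cover in the frame of airbox_seat between -0.003 and 0.0035 m and value of joint bail above 1.45 rad), for 0.2 s.
At the end, for the whole second after the job is handed in: The cover rests open side down on the flange (within 5 mm sideways of the seat, 3.5 mm in height, 0.06 rad of level) and the bail stands at more than 1.45 rad, everything at rest (all of step 2 and linear speed of cover below 0.02 m/s); the robot touches nothing.
It fails at once if the spray can is tipped or pushed more than 30 mm (angle between spray_can's own z axis and vertical above 0.4 rad or distance of spray_can from where it was at the start of the episode above 0.03 m).
It fails at once if the tin, pliers, tape roll or long spanner is pushed more than 30 mm (distance of any of nail_tin, red_pliers, tape_roll, long_spanner from where it was at the start of the episode above 0.03 m).
It also fails if it takes over 59 s, if anything falls off the work surface, if the arm or the gripper's body presses on something with over 40 N, if the wrist force passes 120 N, or if a joint passes its speed limit or range.

ROBOT

A 6-joint arm with a two-finger parallel gripper is mounted at the origin on a cart in front of the work surface, level with it; the furniture and walls round the work are solid. World frame = base frame: x ahead of the robot, y to its left, z up, the work surface at z = 0. Lengths are in m, angles in rad, forces in N, time in s.
With the tool pointing down it reaches from about 0.35 to 0.85 m from the base axis. Payload 8.1 kg.
Tool frame: the origin (TCP) lies midway between the tips of the shut fingers; the grasp point (between the pads) lies 19 mm behind it (robot.grip_point_offset is the distance from the TCP to the grasp point, in m); z points along the fingers, y is the line along which they close (so a half turn about z gives the same grasp; the last joint's range is limited). The gripper opens to 93 mm and grips with 3 to 60 N. Pads are 15 mm wide; open, the fingers measure 128 mm over their backs; the gripper's body (75 mm by 188 mm) begins 65 mm behind the grasp point.
Start: joints at [-1.314, 0.13, 1.488, -0, 1.523, -0.085], TCP at [0.201, -0.565, 0.219] pointing down, gripper open.
Joint ranges: [-2.96, 2.96], [-0.89, 2.26], [0.02, 2.5], [-1.34, 4.48], [0, 2.73], [-2.66, 2.66]. Speed limits (rad/s): [2.39, 2.39, 2.79, 3.14, 3.14, 3.14].

INTERFACE

Orientations are given as a rotation vector (axis times angle).
In Python, from plant import robot, read_camera, job gives the robot as it stands.
- The arm moves only by the shell command python3 -m inch 'ROWS' [FORCE]. ROWS is JSON, one flat list of numbers, 5 for each row, row after row: the shift along the world's x, y, z in mm, then the turn about the world's z in degrees, then the opening in per cent of the stroke, from 0 (shut) to 100 (fully open). In form: [dx, dy, dz, yaw, hand, dx, dy, dz, yaw, hand, ...]. A call has 1 to 10 rows; each row is the pose to reach, as a shift and turn from the pose commanded when the call began; what a row does not reach only later rows make up. A row lasts 1/12 s, in which the tool goes at most 41.7 mm and 7.16 degrees, less where a joint would pass 70% of its speed; a pose out of reach is approached as far as the arm can. A call with a gripper value outside its range is refused whole. The fingers move at their own pace and stop on an object; FORCE is the grip in N (left out, the last holds). Time passes only in rows, so rows that repeat a pose let the fingers close. It gives the time, the measured TCP pose, the force, the opening and the grip force at its end, in the units of the state.
- robot.read_state(): the state, without advancing time (a new reading comes with each control period).
- read_camera(name): name is "side" or "top"; returns a dict with "image" (420x560x3 uint8, blue, green, red), "K" (3x3 intrinsics, pixels), "D" ([k1, k2, p1, p2, k3] as OpenCV has them; the pictures are not rectified), "extrinsics" (4x4, takes a point from world to camera coordinates). Camera axes: x right, y down, z forward; pixel columns grow to the right and rows downward; lengths in m; the calibration is good to about 2 mm. A picture is of the moment at which its call begins. There is no depth.
- job.close_job(): hands the job in; it is judged then, once.
The state is a dict: "t": time; "q": joint angles; "dq": joint speeds; "joint_torque": joint torques, N m; "tool_pos": TCP position; "orientation": TCP orientation; "force": force on the tool from outside, world axes, zero at the start; "wrist_torque": the same for the moment, N m; "opening": finger opening in m; "gripper_force": force on a finger pad.
Only numpy, scipy, OpenCV 4.12 (cv2) and the standard library are available. Lean on these libraries where they do the work, as an engineer would, in place of code of your own. Each camera call takes 0.05 s, during which the arm holds its last target. There are 200 camera calls.

## Working session

There is one attempt and no reset: what is moved stays moved. The work goes in short steps, Python scripts to look and compute and a shell command to move; the robot and the scene stay as the last step left them, time stands still between calls to the robot, and variables do not carry over. Pictures are saved under pics/ and viewed, at most 10 in all, crops included, and the job is handed in when it is done.

```bash
ls; mkdir -p pics; cat > h.py <<'E'
import numpy as np, cv2
from plant import robot, read_camera, job
def snap(n,f):
    c=read_camera(n); cv2.imwrite('pics/'+f,c['image']); np.savez('pics/'+n+'.npz',**{k:c[k] for k in('K','D','extrinsics','image')}); return c
def ray(n,u,v):
    c=np.load('pics/'+n+'.npz'); E=c['extrinsics']; R,t=E[:3,:3],E[:3,3]
    p=cv2.undistortPoints(np.array([[[u,v]]],float),c['K'],c['D'])[0,0]
    return -R.T@t, R.T@np.array([p[0],p[1],1.])
def atz(n,u,v,z):
    o,d=ray(n,u,v); return o+d*(z-o[2])/d[2]
def proj(n,P):
    c=np.load('pics/'+n+'.npz'); E=c['extrinsics']
    return cv2.projectPoints(np.array(P,float).reshape(-1,1,3),cv2.Rodrigues(E[:3,:3])[0],E[:3,3],c['K'],c['D'])[0][:,0]
def crop(n,f,u0,v0,u1,v1,s):
    im=np.load('pics/'+n+'.npz')['image'][v0:v1,u0:u1]; cv2.imwrite('pics/'+f,cv2.resize(im,None,fx=s,fy=s,interpolation=cv2.INTER_CUBIC))
E
python3 - <<'E'
from h import *
a=snap('top','top0.png');b=snap('side','side0.png')
for n in('top','side'):print(ray(n,280,210))
s=robot.read_state();print(s['t'],s['tool_pos'],s['orientation'],s['opening'])
E
```

```text
pics
(array([ 0.34858879, -0.22607699,  0.98501157]), array([ 0.24319391, -0.00972919, -0.96997385]))
(array([-0.02055346, -1.3455491 ,  0.67637237]), array([ 0.41074327,  0.79867459, -0.43980006]))
0.1 [ 0.20097312 -0.56477881  0.21769258] [-3.09417829e+00 -5.33931122e-01  2.52215266e-04] 0.09273927935297463
```

View pics/top0.png

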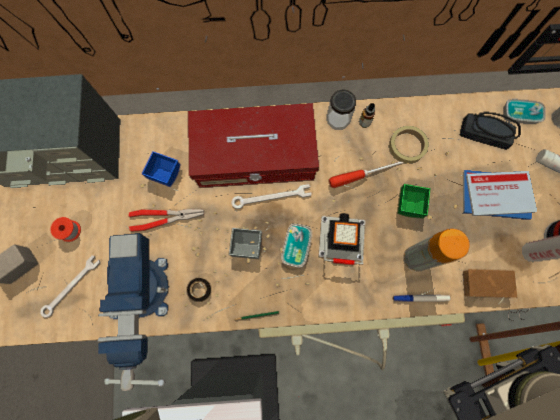

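View pics/side0.png

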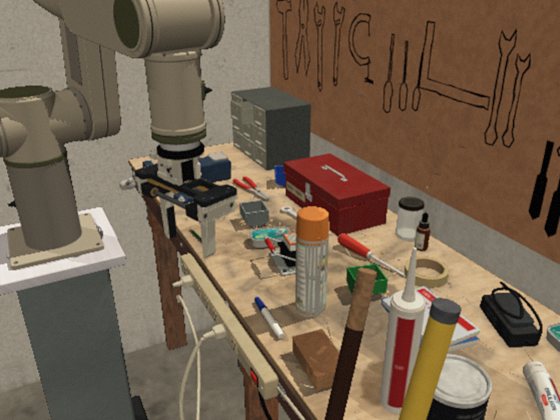

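The top view shows an open grey box at (246,243), the blue look-alike at (161,168) and the green one at (414,200). The grey box fits, being grey and open side up. The airbox is at (343,240), its red roller at (343,261), the tin at (296,245) and the can at (440,250). I'll confirm in an enlarged crop.

```bash
python3 - <<'E'
from h import *
crop('top','c1.png',220,200,380,300,5)
E
```

```text
(no output)
```

View pics/c1.png

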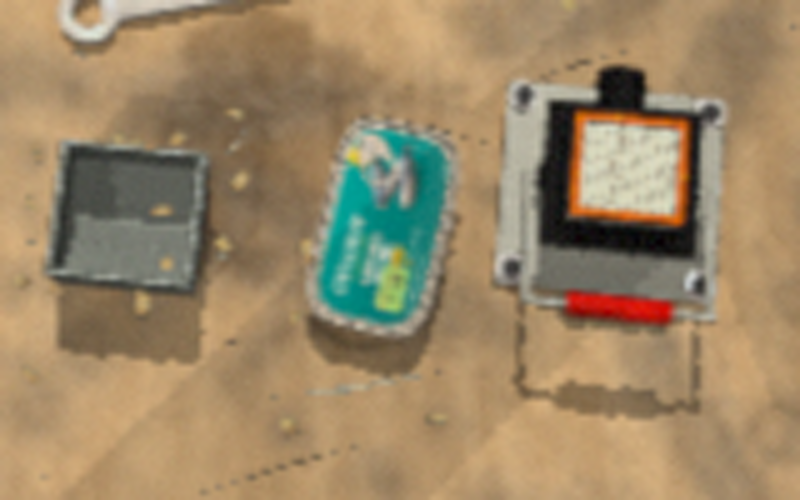

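```bash
python3 - <<'E'
from h import *
def C(L,z): return np.array([atz('top',220+u/5,200+v/5,z)[:2] for u,v in L])*1000
c=C([(63,147),(208,157),(195,292),(48,280)],.0475)
print('cover',c.round(1),c.mean(0),[np.linalg.norm(c[i]-c[(i+1)%4]).round(1) for i in range(4)])
f=C([(577,112),(695,115),(688,226),(570,217)],.067)
print('filter',f.round(1),f.mean(0),[np.linalg.norm(f[i]-f[(i+1)%4]).round(1) for i in range(4)])
p=C([(508,80),(728,99),(717,320),(495,287)],.005);print('plate',p.round(1),p.mean(0))
p=C([(523,97),(712,111),(695,283),(511,268)],.008);print('bolts',p.round(1),p.mean(0))
r=C([(568,307),(670,312)],.045);print('roller',r.round(1))
print('pipe',C([(622,68)],.031))
print('tin',C([(355,120),(458,140),(410,338),(312,312)],.026).round(1))
print('canft',atz('side',310,305,0),atz('top',452,247,.226))
E
```

```text
cover [[ 543.5 -118.4]
 [ 533.8 -187.8]
 [ 469.3 -178. ]
 [ 479.8 -108.8]] [ 506.56803022 -148.22483567] [np.float64(70.1), np.float64(65.2), np.float64(70.0), np.float64(64.4)]
filter [[ 539.5 -364.1]
 [ 534.2 -419.7]
 [ 481.7 -410.4]
 [ 489.7 -355.8]] [ 511.27908345 -387.52626479] [np.float64(55.9), np.float64(53.3), np.float64(55.2), np.float64(50.5)]
plate [[ 571.4 -340.2]
 [ 553.8 -450.5]
 [ 443.1 -431.9]
 [ 467.  -324.1]] [ 508.82377825 -386.63852367]
bolts [[ 561.4 -346.6]
 [ 547.6 -441. ]
 [ 461.7 -422.5]
 [ 475.5 -332.5]] [ 511.53700306 -385.6399952 ]
roller [[ 450.3 -353.7]
 [ 444.6 -401.7]]
pipe [[ 567.63416284 -393.99115875]]
tin [[ 551.6 -260.4]
 [ 538.  -310.3]
 [ 442.8 -278.9]
 [ 458.5 -232.7]]
canft [ 0.45535573 -0.55846043  0.        ] [ 0.4423913 -0.5604713  0.226    ]
```

The crop confirms it. The grey open box has a 70 × 65 mm rim, centred at (507,-148) mm with yaw about -8°. The airbox sits at about (511,-386) with yaw about -9°, and the tin lies between them.

The plan is to grip across the x walls near the -y end with a light grip and swing the cover in an arc about its left edge. I'll set it on its end wall, then tip it onto its rim.

```bash
python3 -m inch '[15,20,0,7,100,40,50,0,14,100,64,82,0,21,100,88,114,0,28,100,112,146,0,35,100,136,178,0,42,100,160,210,0,49,100,184,242,0,56,100,208,274,0,62,100,232,306,0,62,100]'
python3 -m inch '[22,28,-30,0,100,46,58,-60,0,100,70,89,-90,0,100,70,89,-120,0,100,70,89,-120,0,100]'; python3 -c "
from h import *;snap('side','s1.png');snap('top','t1.png')
s=robot.read_state();print(s['tool_pos'],s['orientation'],s['q'])"
```

```text
t: 0.93
tool_pos: [0.4337, -0.2574, 0.2184]
orientation: [-2.371, -2.06, 0.0]
force: [0.3, -0.9, 0.2]
opening: 0.0927
gripper_force: 0.0
t: 1.35
tool_pos: [0.5, -0.1656, 0.091]
orientation: [-2.368, -2.05, 0.006]
force: [-1.4, 0.4, -2.0]
opening: 0.0932
gripper_force: 0.0
[ 0.50128593 -0.16901244  0.0964034 ] [-2.3729419  -2.05132616  0.00412032] [-4.21902740e-01  3.84763636e-02  1.81413881e+00 -3.21776677e-04
  1.29453316e+00 -2.76682303e-01]
```

```bash
python3 -m inch '[0,0,-30,0,100,0,0,-60,0,100,0,0,-80,0,100,0,0,-93,0,100,0,0,-93,0,60,0,0,-93,0,60,0,0,-93,0,60,0,0,-93,0,60]' 5; python3 -c "
from h import *;snap('side','s2.png');snap('top','t2.png')
a=np.load('pics/side.npz')['image'][160:310,180:340];b=np.load('pics/top.npz')['image'][190:300,200:360]
cv2.imwrite('pics/m2.png',np.hstack([cv2.resize(a,(400,375),interpolation=2),cv2.resize(b,(400,375),interpolation=2)]))"
```

```text
t: 2.12
tool_pos: [0.5049, -0.1716, 0.0082]
orientation: [2.376, 2.049, 0.003]
force: [2.2, -0.1, 0.1]
opening: 0.0708
gripper_force: 0.9
```

View pics/m2.png

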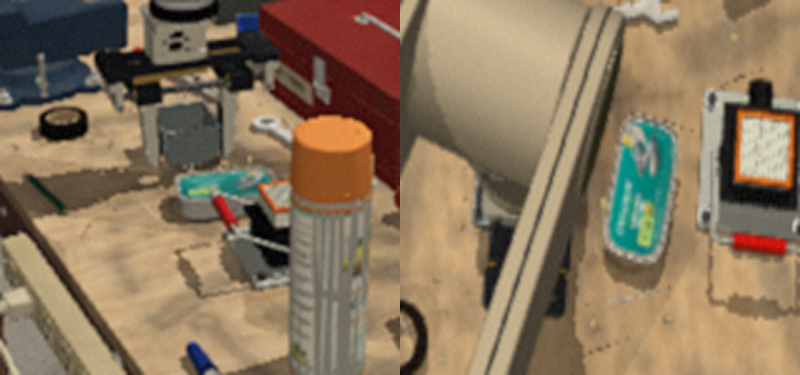

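The side view shows the fingers either side of the grey cover at about (256,213), clear of the tin. I'll close fully and start the arc.

```bash
python3 -m inch '[0,0,0,0,60,0,0,0,0,60,0,0,0,0,60,0,0,0,0,60]' 5
python3 -m inch '[0.5,4,7,0,60,1,8,15,0,60,2,14,21,0,60,3,19,27,0,60,4,26,32,0,60,5,33,36,0,60,6,41,39,0,60,7,48,40,0,60,7,48,40,0,60]'; python3 -c "
from h import *;snap('side','s3.png');crop('side','c3.png',180,160,340,280,4)"
```

```text
t: 2.55
tool_pos: [0.5052, -0.1715, 0.0081]
orientation: [2.375, 2.05, 0.002]
force: [0.5, -1.7, 8.0]
opening: 0.0666
gripper_force: 5.0
t: 3.3
tool_pos: [0.5103, -0.1207, 0.0458]
orientation: [-2.377, -2.054, -0.001]
force: [-0.0, 0.4, -1.8]
opening: 0.0663
gripper_force: 5.0
```

View pics/c3.png

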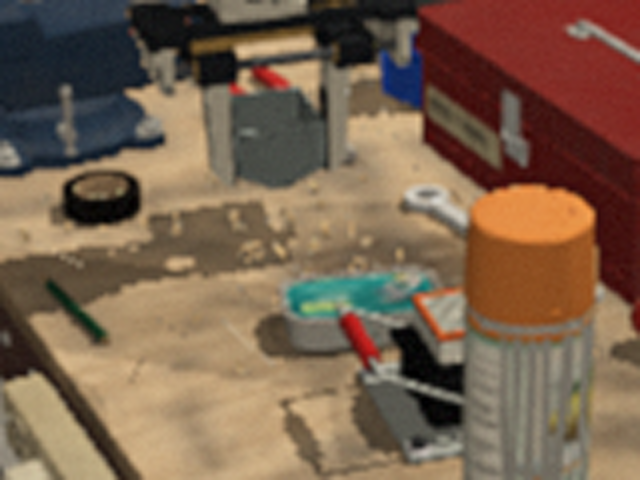

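The roof now faces the camera at about (249,194), so the cover has swung. I'll lower it onto its end wall while easing left.

```bash
python3 -m inch '[0,3,-2,0,60,1,6,-4,0,60,1,10,-6,0,60,2,14,-8,0,60,2,17,-9,0,60,2,17,-9,0,60]'; python3 -c "
from h import *;snap('side','s4.png');crop('side','c4.png',210,160,310,230,7)"
```

```text
t: 3.85
tool_pos: [0.5117, -0.1046, 0.036]
orientation: [-2.377, -2.052, 0.001]
force: [0.5, 0.5, -1.7]
opening: 0.0663
gripper_force: 5.0
```

View pics/c4.png

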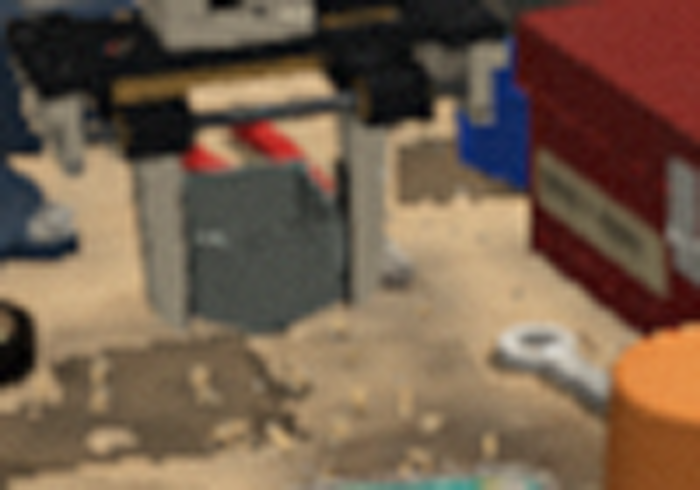

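The roof faces the camera and the cover appears to hang vertically at about (248,193). The force still shows its weight, so I'll lower it to contact.

```bash
python3 -m inch '[0,0,-1,0,60,0,0,-2,0,60,0,0,-2,0,60]';python3 -m inch '[0,0,-1,0,60,0,0,-2,0,60,0,0,-2,0,60]';python3 -m inch '[0,0,-1,0,60,0,0,-2,0,60,0,0,-2,0,60]'
```

```text
t: 4.15
tool_pos: [0.512, -0.1054, 0.0345]
orientation: [-2.379, -2.052, 0.0]
force: [0.2, 0.3, -2.0]
opening: 0.0664
gripper_force: 5.0
t: 4.4
tool_pos: [0.512, -0.1054, 0.0324]
orientation: [-2.378, -2.052, 0.0]
force: [-0.4, 1.1, -1.2]
opening: 0.0665
gripper_force: 5.0
t: 4.65
tool_pos: [0.5119, -0.1052, 0.0304]
orientation: [-2.378, -2.052, 0.0]
force: [0.2, 0.3, -1.4]
opening: 0.0667
gripper_force: 5.0
```

```bash
for i in 1 2 3; do python3 -m inch '[0,0,-1,0,60,0,0,-2,0,60,0,0,-2,0,60,0,0,-2,0,60]'|egrep 'pos|^force'; done; python3 -c "
from h import *;snap('side','s5.png');crop('side','c5.png',210,160,310,230,7)
# predicted corners of standing cover
P=[];c=np.array([.513,-.103]);ex=np.array([.99,-.143]);ey=np.array([.143,.99])
for sx in(-33,33):
  for u in(-24,24):
    for h in(0,70): P.append([*(c+(sx*ex+u*ey)/1000),h/1000]);
print(((proj('side',P)-[210,160])*7).round())"
```

```text
tool_pos: [0.5121, -0.1052, 0.0285]
force: [0.2, 0.1, -1.9]
tool_pos: [0.512, -0.1053, 0.0265]
force: [-0.5, 0.6, -1.9]
tool_pos: [0.512, -0.1053, 0.0245]
force: [0.4, 0.0, -0.7]
[[200. 423.]
 [193. 266.]
 [170. 373.]
 [163. 219.]
 [356. 398.]
 [353. 242.]
 [322. 350.]
 [318. 197.]]
```

View pics/c5.png

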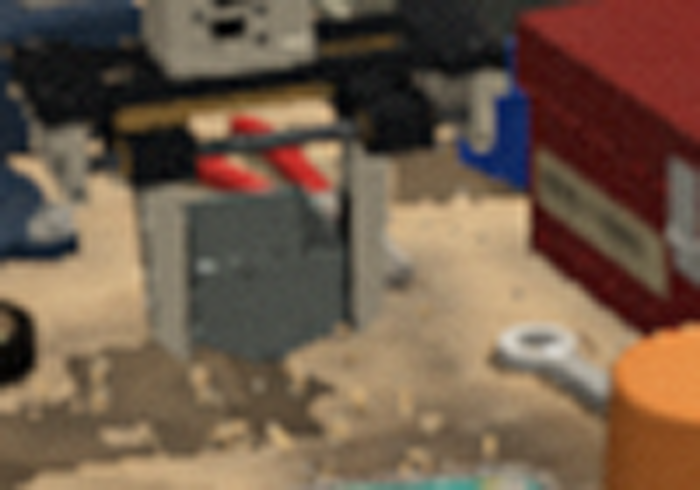

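Correction: the pentagon outline, with its peak at the bottom, shows the end wall. The cover is held rigidly and is still roof down, so 5 N stops it pivoting. I'll set it down and regrip nearer the end with 3 N.

```bash
python3 -m inch '[0,0,-7,0,60,0,0,-13,0,60,0,0,-18,0,60,0,0,-18,0,85,0,0,-18,0,85,-1,-8,-18,0,85,-1,-8,-18,0,60,-1,-8,-18,0,60,-1,-8,-18,0,60,-1,-8,-18,0,60]' 3
python3 -m inch '[0,0,0,0,60,0,0,0,0,60,0,0,35,0,60,0,0,50,0,60,0,0,50,0,60,0,0,50,0,60]' ; python3 -c "
from h import *;snap('side','s6.png');crop('side','c6.png',210,160,310,230,7)"
```

```text
t: 6.53
tool_pos: [0.5112, -0.1136, 0.0068]
orientation: [2.378, 2.052, -0.0]
force: [-0.8, -1.6, 0.1]
opening: 0.066
gripper_force: 3.0
t: 7.03
tool_pos: [0.5118, -0.1134, 0.0571]
orientation: [2.377, 2.052, 0.002]
force: [-0.3, -0.2, -1.7]
opening: 0.0663
gripper_force: 3.0
```

View pics/c6.png

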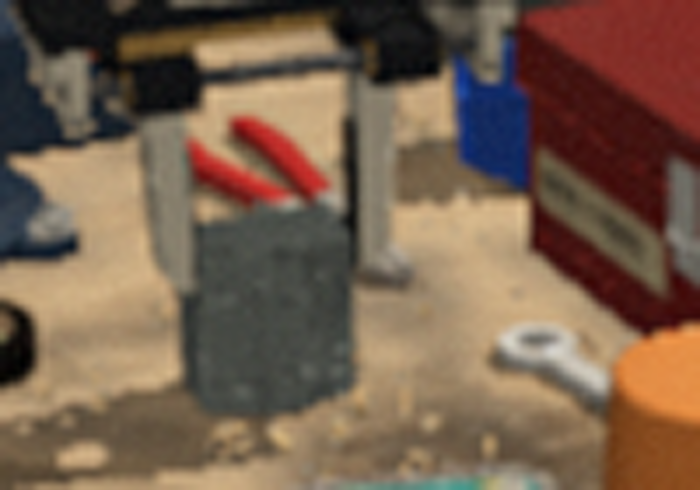

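At 3 N it swung. The cover hangs well below the fingertips at about (248,205), with its roof toward the camera. I'll lower it until the end wall touches.

```bash
python3 -m inch '[0,1,-3,0,60,0,2,-6,0,60,0,2,-6,0,60,0,2,-6,0,60]'|egrep 'pos|^force'; for i in 1 2 3; do python3 -m inch '[0,0,-1,0,60,0,0,-2,0,60,0,0,-2,0,60,0,0,-2,0,60]'|egrep 'pos|^force'; done; python3 -c "
from h import *;snap('side','s7.png')"
```

```text
tool_pos: [0.5104, -0.1109, 0.0495]
force: [0.7, -0.7, -0.4]
tool_pos: [0.5103, -0.111, 0.048]
force: [-1.4, 0.6, -0.3]
tool_pos: [0.5112, -0.1113, 0.0462]
force: [0.3, 0.2, -1.8]
tool_pos: [0.5113, -0.1114, 0.0447]
force: [-1.8, 0.1, 2.1]
```

```bash
python3 -m inch '[1,8,1,0,60,2,17,3,0,60,4,26,3,0,60,5,35,2,0,60,6,44,0,0,60,7,51,-3,0,60,9,60,-8,0,60,10,66,-13,0,60,10,66,-13,0,60]'; python3 -c "
from h import *
a=np.load('pics/side.npz')['image'][150:230,210:310];snap('side','s8.png');b=np.load('pics/side.npz')['image'][150:230,200:300]
cv2.imwrite('pics/m8.png',cv2.resize(np.hstack([a,b]),None,fx=4,fy=4,interpolation=2))"
```

```text
t: 9.22
tool_pos: [0.521, -0.0435, 0.0305]
orientation: [-2.376, -2.053, -0.0]
force: [0.6, 0.7, -0.2]
opening: 0.0661
gripper_force: 3.0
```

View pics/m8.png

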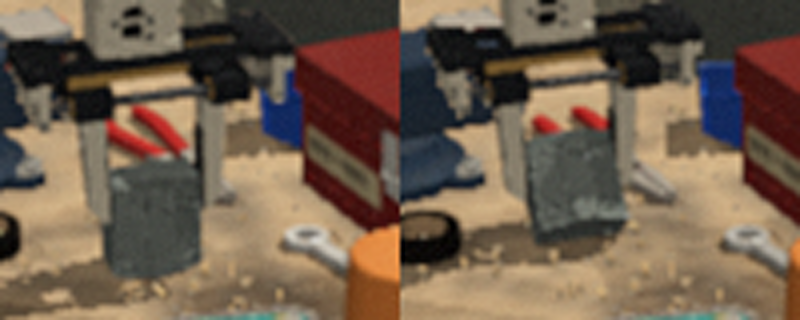

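The left frame shows the cover standing on its end. In the right frame it is tilted well over, with its roof turning up. The pliers' jaw is near the right finger, so I'll check clearance.

```bash
python3 - <<'E'
from h import *
c=cv2.imread('pics/top0.png');
d=dict(np.load('pics/top.npz'));d['image']=c;np.savez('pics/top.npz',**d)
for n,u,v in(('plierstip',204,212),('pl mid',180,214),('pl 165,222',165,222),('pl hinge lower',190,218),('tape',199,290),('vice',168,270),('vice',150,300)):print(n,atz('top',u,v,.006 if n[0]=='p' else .02).round(3))
E
```

```text
plierstip [ 0.602 -0.043  0.006]
pl mid [0.601 0.018 0.006]
pl 165,222 [0.583 0.056 0.006]
pl hinge lower [ 0.589 -0.007  0.006]
tape [ 0.407 -0.029  0.02 ]
vice [0.46  0.045 0.02 ]
vice [0.392 0.088 0.02 ]
```

The pliers' edge is at x ≥ 0.589 and the outer finger reaches 0.575, so I can finish the arc as long as I only open a little.

```bash
python3 -m inch '[1,5,-4,0,60,2,9,-9,0,60,2,13,-14,0,60,3,17,-20,0,60,3,20,-26,0,60,3,20,-26,0,60,3,20,-26,0,60]'; python3 -m inch '[0,0,0,0,78,0,0,0,0,78,0,0,0,0,78,0,0,25,0,78,0,0,60,0,78,0,-40,90,0,78,0,-80,110,0,78,-20,-120,130,0,78,-20,-160,130,0,78,-20,-200,130,0,78]';  python3 -c "
from h import *
snap('side','s9.png');snap('top','t9.png')
a=np.load('pics/side.npz')['image'][130:240,170:310];b=np.load('pics/top.npz')['image'][190:300,160:300]
cv2.imwrite('pics/m9.png',cv2.resize(np.vstack([a,b]),None,fx=2.7,fy=2.7,interpolation=2))"
```

```text
t: 9.85
tool_pos: [0.5233, -0.0252, 0.0046]
orientation: [-2.377, -2.052, 0.002]
force: [0.1, 0.3, -2.4]
opening: 0.066
gripper_force: 3.0
t: 10.68
tool_pos: [0.505, -0.2153, 0.1384]
orientation: [2.374, 2.05, 0.002]
force: [1.7, -0.1, -1.3]
opening: 0.0724
gripper_force: 0.0
```

View pics/m9.png

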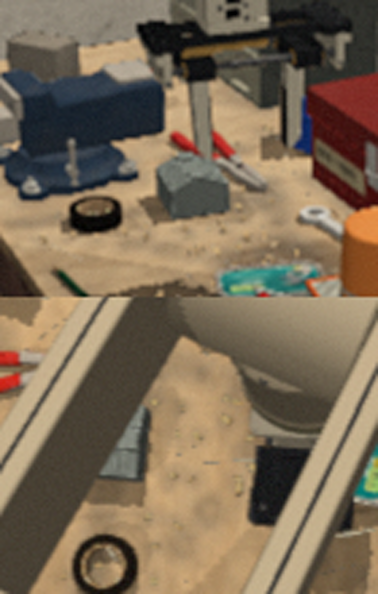

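The cover now sits open side down, roof up, at side pixel (241,199). I'll move the arm right to clear the top view and measure it.

```bash
python3 -m inch '[-10,-35,10,0,78,-20,-70,15,0,78,-30,-105,20,0,78,-40,-140,20,0,78,-40,-140,20,0,78]'|grep pos;  python3 -c "
from h import *
snap('top','t10.png')
a=np.load('pics/side.npz')['image'][180:220,220:265];b=np.load('pics/top.npz')['image'][210:265,185:240]
cv2.imwrite('pics/m10.png',np.hstack([cv2.resize(a,(450,400),interpolation=2),cv2.resize(b,(350,350),interpolation=2)[:, :].copy() if 0 else cv2.copyMakeBorder(cv2.resize(b,(330,330),interpolation=2),0,70,0,0,0)]))"
```

```text
tool_pos: [0.4626, -0.3584, 0.156]
```

View pics/m10.png

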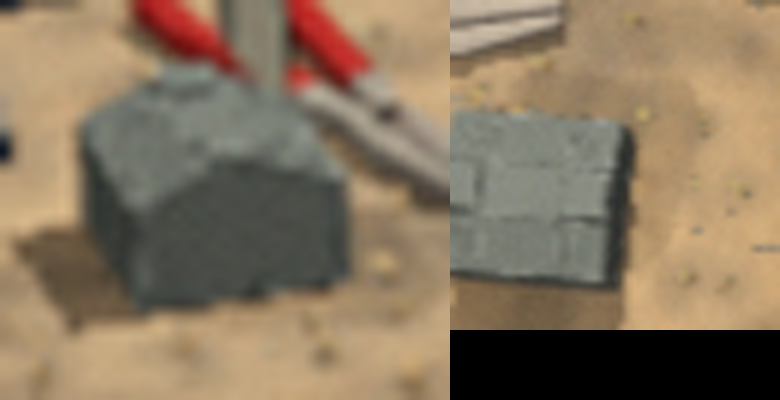

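```bash
python3 - <<'E'
from h import *
from scipy.optimize import least_squares as L
obs=[('top',185+172/6,210+124/6,(33,-35,34)),('top',185+157/6,210+282/6,(-33,-35,34)),('top',185+167/6,210+288/6,(-33,-35,0)),
('side',234.3,210.5,(-33,-35,0)),('side',254.7,207.8,(33,-35,0)),('side',234.5,201.2,(-33,-35,34)),('side',254.5,198,(33,-35,34)),('side',228.2,192.8,(-33,35,34))]
def W(p,q):
    c,s=np.cos(p[2]),np.sin(p[2]); return [p[0]+(c*q[0]-s*q[1])/1e3,p[1]+(s*q[0]+c*q[1])/1e3,q[2]/1e3]
def f(p,o=obs): return np.concatenate([proj(n,[W(p,q)])[0]-[u,v] for n,u,v,q in o])
r=L(f,[.52,-.06,-.14]);print('cover',r.x,np.degrees(r.x[2]),r.fun.reshape(-1,2).round(1).tolist())
g=lambda u,v:(220+u/5,200+v/5)
F=[(577,112),(695,115),(688,226),(570,217)];B=[(523,97),(712,111),(695,283),(511,268)]
P=[(508,80),(728,99),(717,320)]
ob=[('top',*g(*a),(sx*26,sy*28,67)) for a,(sx,sy) in zip(F,[(1,1),(1,-1),(-1,-1),(-1,1)])]
ob+=[('top',*g(*a),(sx*52,sy*55,5)) for a,(sx,sy) in zip(P,[(1,1),(1,-1),(-1,-1)])]
ob+=[('top',*g(*a),(sx*43,sy*46.5,8)) for a,(sx,sy) in zip(B,[(1,1),(1,-1),(-1,-1),(-1,1)])]
ob+=[('top',*g(622,82),(50,0,31))]
r=L(lambda p:f(p,ob),[.51,-.386,-.15],loss='soft_l1');print('airbox',r.x,np.degrees(r.x[2]),f(r.x,ob).reshape(-1,2).round(1).tolist())
p=r.x
for a in(.2,.3,.4,.5):
  print(a,[((proj('top',[W(p,(-74.2*np.cos(a),s,22+74.2*np.sin(a)))])[0]-[220,200])*5).round() for s in(25,-25)])
for im in ['side0.png']: pass
E
```

```text
cover [ 0.52324248 -0.03282858 -0.15738027] -9.017225463703644 [[0.8, -1.7], [-0.3, -1.2], [0.5, -0.4], [-1.2, 1.0], [0.1, 0.6], [-1.9, -0.2], [0.0, -0.1], [-1.1, -1.1]]
airbox [ 0.51108831 -0.38663846 -0.1612364 ] -9.23816519634547 [[-0.5, -0.7], [-0.5, 0.8], [-0.1, 0.3], [-0.4, -0.1], [0.2, 0.0], [-0.5, 0.1], [-0.1, -3.2], [0.4, 0.1], [-0.5, 0.6], [1.3, 0.1], [0.5, -0.3], [0.6, 0.0]]
0.2 [array([560., 324.]), array([665., 334.])]
0.3 [array([562., 319.]), array([668., 328.])]
0.4 [array([564., 312.]), array([671., 321.])]
0.5 [array([567., 303.]), array([673., 313.])]
```

```bash
python3 -m inch '[6,30,0,0,85,13,66,0,0,85,20,102,0,0,85,26,138,0,0,85,33,174,0,0,85,40,210,-15,0,85,46,246,-30,0,85,53,282,-45,0,85,58,316,-60,0,85,59,330,-70,0,85]'
python3 -m inch '[0,0,-20,0,85,0,0,-45,0,85,0,0,-65,0,85,0,0,-77,0,85,0,0,-77,0,60,0,0,-77,0,60,0,0,-77,0,60,0,0,-77,0,60,0,0,-77,0,60,0,0,-77,0,60]' 20
```

```text
t: 12.08
tool_pos: [0.5225, -0.0174, 0.0836]
orientation: [-2.373, -2.055, -0.0]
force: [-0.2, 0.1, -1.2]
opening: 0.0788
gripper_force: 0.0
t: 12.92
tool_pos: [0.5241, -0.0232, 0.0091]
orientation: [2.378, 2.051, 0.002]
force: [0.1, -0.5, -2.0]
opening: 0.0661
gripper_force: 20.0
```

The grip is about 10 mm off centre in y because earlier rows were truncated. I'll carry the cover to open bench, set it down and pinch it across y to locate it exactly.

```bash
python3 -m inch '[0,0,10,0,60,-2,-25,15,0,60,-4,-55,15,0,60,-6,-85,15,0,60,-8,-110,12,0,60,-10,-120,6,0,60,-10,-120,1,0,60,-10,-120,0,0,60,-10,-120,0,85,-10,-120,0,0,85]' 
python3 -m inch '[0,0,0,0,90,0,0,30,0,100,0,0,60,0,100,0,-10,60,7,100,0,-10,60,14,100,0,-10,60,21,100,0,-10,60,28,100,0,-10,60,35,100,0,-10,60,42,100,0,-10,60,49,100]'
python3 -m inch '[0,0,0,7,100,0,0,0,14,100,0,0,0,21,100,0,0,0,28,100,0,0,0,35,100,0,0,0,41,100,0,0,-25,41,100,0,0,-50,41,100,0,0,-57,41,100,0,0,-57,41,100]'
```

```text
t: 13.75
tool_pos: [0.5238, -0.0331, 0.0687]
orientation: [1.305, 2.857, 0.0]
force: [0.1, 0.2, 0.7]
opening: 0.0932
gripper_force: 0.0
t: 14.58
tool_pos: [0.5213, -0.0327, 0.009]
orientation: [-0.231, -3.128, -0.001]
force: [-0.3, -0.6, 0.0]
opening: 0.0931
gripper_force: 0.0invalid input
```

The first call was refused for a missing number, so the cover stayed put. The gripper is now turned across the cover with no contact forces, so I'll pinch here.

```bash
python3 -m inch '[0,0,0,0,65,0,0,0,0,65,0,0,0,0,65,0,0,0,0,65,0,0,0,0,65,0,0,0,0,65]' 15; python3 -c "
from h import *
import time
print(np.mean([robot.read_state()['tool_pos'] for _ in range(3)],0))"
```

```text
t: 15.08
tool_pos: [0.5248, -0.033, 0.0127]
orientation: [0.23, 3.131, 0.0]
force: [-0.6, 0.6, 6.1]
opening: 0.07
gripper_force: 15.0
[ 0.52480518 -0.03295701  0.01271298]
```

The pinch reads 70.0 mm, so the cover's y is now aligned with the tool at y = -0.033. Next I'll turn back and grip across x at its centre.

```bash
python3 -m inch '[0,0,0,0,90,0,0,0,0,95,0,0,25,0,100,0,0,57,0,100,0,0,57,-7,100,0,0,57,-14,100,0,0,57,-21,100,0,0,57,-28,100,0,0,57,-35,100,0,0,57,-42,90]'
python3 -m inch '[0,0,0,-7,85,0,0,0,-14,85,0,0,0,-21,85,0,0,0,-28,85,0,0,0,-35,85,0,0,0,-42,85,0,0,0,-48,85,0,0,-25,-48,85,0,0,-50,-48,85,0,0,-57,-48,85]'
python3 -m inch '[0,0,0,0,60,0,0,0,0,60,0,0,0,0,60,0,0,0,0,60,0,0,0,0,60,0,0,0,0,60]' 25
```

```text
t: 15.92
tool_pos: [0.5232, -0.0331, 0.068]
orientation: [-1.346, -2.838, 0.0]
force: [0.5, -0.2, -0.6]
opening: 0.0899
gripper_force: 0.0
t: 16.75
tool_pos: [0.5207, -0.0327, 0.0077]
orientation: [-2.376, -2.05, 0.005]
force: [-0.0, -0.2, -0.7]
opening: 0.0789
gripper_force: 0.0
t: 17.25
tool_pos: [0.5241, -0.0331, 0.012]
orientation: [2.378, 2.052, 0.001]
force: [1.3, -0.3, 2.1]
opening: 0.0659
gripper_force: 25.0
```

```bash
python3 -m inch '[0,0,15,0,60,0,-3,45,0,60,-1,-25,75,0,60,-2,-60,90,0,60,-4,-95,90,0,60,-5,-130,90,0,60,-6,-165,90,0,60,-8,-200,90,-1,60,-9,-225,90,-1,60,-9,-230,90,-1,60]'
python3 -m inch '[0,-15,0,0,60,-1,-40,0,0,60,-2,-70,0,0,60,-3,-95,0,0,60,-3,-114,0,0,60,-3,-123,0,0,60,-3,-123,0,0,60,-3,-123,0,0,60]'; python3 -c "
from h import *
snap('side','s11.png');snap('top','t11.png')
a=np.load('pics/side.npz')['image'][160:290,230:360];b=np.load('pics/top.npz')['image'][200:300,290:390]
cv2.imwrite('pics/m11.png',np.hstack([cv2.resize(x,(400,400),interpolation=2) for x in(a,b)]))"
```

```text
t: 18.08
tool_pos: [0.514, -0.2674, 0.1018]
orientation: [2.398, 2.026, -0.001]
force: [-0.6, -0.3, -1.6]
opening: 0.0661
gripper_force: 25.0
t: 18.75
tool_pos: [0.5116, -0.3852, 0.1009]
orientation: [-2.396, -2.031, -0.001]
force: [0.2, 0.4, -1.8]
opening: 0.0656
gripper_force: 25.0
```

View pics/m11.png

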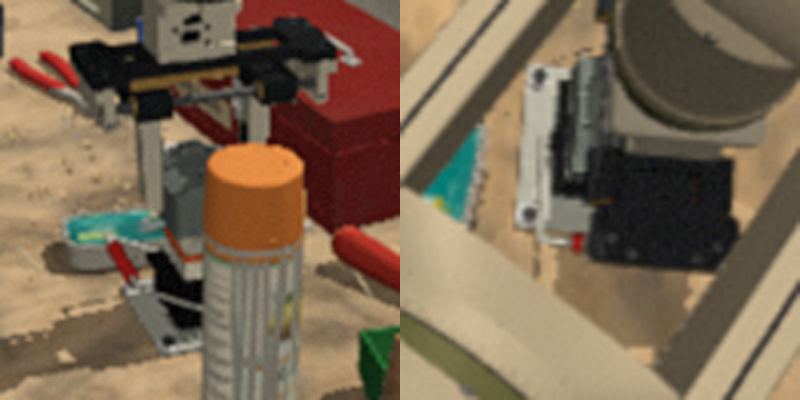

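The cover hangs level over the filter, at side (290,225), aligned with the airbox. Lowering in stages.

```bash
python3 -m inch '[0,-1,-10,0,60,0,-1,-20,0,60,0,-1,-29,0,60,0,-1,-37,0,60,0,-1,-40,0,60,0,-1,-40,0,60]';python3 -m inch '[0,0,-2,0,60,0,0,-4,0,60,0,0,-4,0,60]'|egrep 'pos|^force';python3 -m inch '[0,0,-2,0,60,0,0,-3,0,60,0,0,-3,0,60]'|egrep 'pos|^force'
```

```text
t: 19.35
tool_pos: [0.5105, -0.386, 0.0591]
orientation: [-2.394, -2.03, 0.001]
force: [0.0, -0.9, -2.5]
opening: 0.0659
gripper_force: 25.0
tool_pos: [0.5116, -0.3872, 0.0573]
force: [-0.3, -0.1, -2.3]
tool_pos: [0.5114, -0.387, 0.0541]
force: [-0.5, 0.2, -1.4]
```

```bash
for i in 1 2 3 ; do python3 -m inch '[0,0,-1,0,60,0,0,-1,0,60,0,0,-1,0,60]'|egrep 'pos|^force'; done
```

```text
tool_pos: [0.5115, -0.387, 0.0532]
force: [-0.3, -0.0, -2.0]
tool_pos: [0.5115, -0.387, 0.0522]
force: [0.5, 0.1, -2.0]
tool_pos: [0.5115, -0.3871, 0.0521]
force: [-3.4, 2.4, 5.3]
```

It made contact at z = 52 mm, which is 40 mm above the bench-pick height, so it's seated. I'll release, rise, move to the roller's outer side and look.

```bash
python3 -m inch '[0,0,0,0,78,0,0,0,0,78,0,0,0,0,78,0,0,25,0,78,0,0,60,0,78,0,0,90,0,60,-30,5,100,0,30,-60,9,100,0,0,-90,14,100,0,0,-113,18,100,0,0]'; python3 -m inch '[0,0,0,0,0,0,0,0,0,0,0,0,-20,0,0]'; python3 -c "
from h import *
snap('side','s12.png');snap('top','t12.png')
a=np.load('pics/side.npz')['image'][170:290,240:360];b=np.load('pics/top.npz')['image'][200:300,290:390]
cv2.imwrite('pics/m12.png',np.hstack([cv2.resize(x,(400,400),interpolation=2) for x in(a,b)]))"
```

```text
t: 21.43
tool_pos: [0.3969, -0.3688, 0.1514]
orientation: [2.396, 2.031, -0.001]
force: [-0.8, -0.1, 0.0]
opening: 0.0439
gripper_force: 0.0
t: 21.68
tool_pos: [0.4011, -0.3716, 0.1357]
orientation: [2.39, 2.026, 0.001]
force: [0.4, -1.8, 0.7]
opening: 0.0237
gripper_force: 0.0
```

View pics/m12.png

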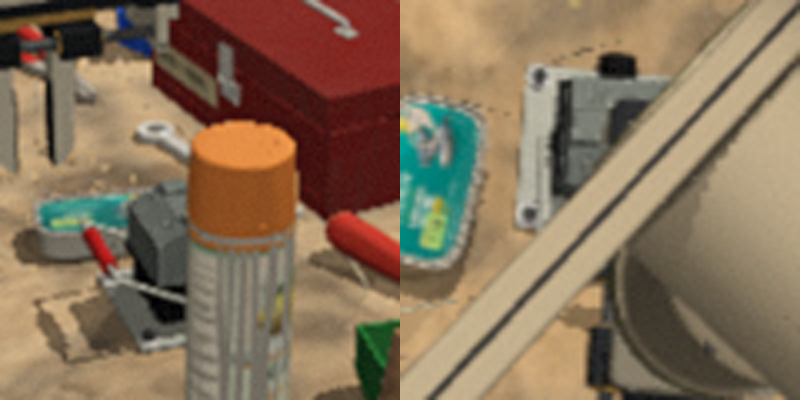

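The cover sits level over the filter, at side (288,238), and the roller is still open at side (270,246). I've gone over the picture budget, viewing 13 against a limit of 10, so from here I'll use numbers only. Descending beside the roller with the fingers shut.

```bash
python3 -m inch '[0,0,-25,0,0,0,0,-50,0,0,0,0,-70,0,0,0,0,-85,0,0,0,0,-85,0,0,0,0,-85,0,0]'
```

```text
t: 22.28
tool_pos: [0.3986, -0.3684, 0.0458]
orientation: [-2.394, -2.031, -0.0]
force: [-0.7, -0.2, -0.6]
opening: 0.0003
gripper_force: 0.0
```

```bash
python3 -m inch '[10,-2,0,0,0,18,-3,0,0,0,24,-4,0,0,0,29,-5,7,0,0,34,-5.5,14,0,0,41,-7,21,0,0,48,-8,27,0,0,48,-8,27,0,0]'; python3 - <<'E'
from h import *
snap('side','s13.png');d=np.load('pics/side.npz')['image'].astype(int)
b=d[...,0];g=d[...,1];r=d[...,2];m=(r>120)&(g<60)&(b<60);m[:, :240]=0;m[:,310:]=0;m[:215]=0;m[280:]=0
ys,xs=np.nonzero(m);print(len(xs),xs.mean(),ys.mean())
o=np.array([.512,-.3868]);e=np.array([.987,-.16])
for a in(.3,.47,.7,.95,1.2,1.4,1.57):print(a,proj('side',[[*(o+e*-.0742*np.cos(a)),.022+.0742*np.sin(a)]]).round(1))
E
```

```text
t: 22.95
tool_pos: [0.4489, -0.3783, 0.0759]
orientation: [2.393, 2.029, 0.001]
force: [0.1, 0.1, 0.1]
opening: 0.0006
gripper_force: 0.0
11 267.72727272727275 242.1818181818182
0.3 [[266.6 250.3]]
0.47 [[268.4 245.7]]
0.7 [[272.2 239.8]]
0.95 [[277.6 234.3]]
1.2 [[284.1 230. ]]
1.4 [[289.9 227.6]]
1.57 [[294.9 226.4]]
```

```bash
python3 - <<'E'
import cv2,numpy as np
for f in('s12','s13'):
  h=cv2.cvtColor(cv2.imread(f'pics/{f}.png'),cv2.COLOR_BGR2HSV)
  m=((h[...,0]<7)|(h[...,0]>173))&(h[...,1]>170)&(h[...,2]>70);m[:,:245]=0;m[:,299:]=0;m[:222]=0;m[262:]=0
  ys,xs=np.nonzero(m);print(f,len(xs),xs.mean(),ys.mean(),xs.min(),xs.max(),ys.min(),ys.max())
E
```

```text
s12 49 269.2244897959184 244.10204081632654 265 274 239 250
s13 44 269.34090909090907 244.70454545454547 265 274 240 250
```

The roller has not moved (269,244 in both pictures), so the shut fingertips are thinner than I assumed and rose above it. I'll go back and feel for contact lower down.

```bash
python3 -m inch '[-25,4,0,0,0,-48,8,0,0,0,-48,8,-15,0,0,-48,8,-31,0,0,-40,7,-31,0,0,-32,5,-31,0,0,-24,4,-31,0,0,-24,4,-31,0,0]'|egrep 'pos|^force'
for i in 1 2 3 4; do python3 -m inch '[2,0,0,0,0,4,-0.6,0,0,0,4,-0.6,0,0,0]'|egrep 'pos|^force'; done
```

```text
tool_pos: [0.425, -0.3739, 0.0436]
force: [0.6, 0.2, 0.3]
tool_pos: [0.4271, -0.3738, 0.0426]
force: [-0.5, -0.1, 0.6]
tool_pos: [0.4276, -0.3737, 0.0417]
force: [-12.9, 1.8, 7.9]
tool_pos: [0.4274, -0.3735, 0.0407]
force: [-32.0, 4.8, 15.1]
tool_pos: [0.427, -0.3734, 0.0396]
force: [-50.7, 6.2, 23.6]
```

It jams on friction when pushed purely in x, so I'll back off and follow the arc upward, with the finger rising slightly faster than the roller.

```bash
python3 -m inch '[-11,1.5,0,0,0,-9,1.3,3,0,0,-7,1.2,6,0,0,-4,0.6,11,0,0,-1,0,16,0,0,3,-0.7,20,0,0,7,-1.5,25,0,0,11,-2,29,0,0,15,-3,33,0,0,15,-3,33,0,0]'; cat > red.py <<'E'
from h import *
snap('side','sx.png')
h=cv2.cvtColor(np.load('pics/side.npz')['image'],cv2.COLOR_BGR2HSV)
m=((h[...,0]<7)|(h[...,0]>173))&(h[...,1]>170)&(h[...,2]>70);m[:,:245]=0;m[:,305:]=0;m[:215]=0;m[262:]=0
ys,xs=np.nonzero(m);print(len(xs),xs.mean(),ys.mean(),xs.min(),xs.max(),ys.min(),ys.max())
E
python3 red.py
```

```text
t: 25.5
tool_pos: [0.4544, -0.3785, 0.0773]
orientation: [2.396, 2.032, 0.001]
force: [-6.7, 4.9, 11.5]
opening: 0.0007
gripper_force: 5.4
25 281.32 234.76 280 284 231 239
```

The roller is at about (281,235), a ≈ 1.0, and following. Continuing over the top.

```bash
python3 -m inch '[5,-0.8,3,0,0,10,-1.6,6,0,0,15,-2.4,9,0,0,20,-3.2,11,0,0,25,-4,12,0,0,30,-4.8,13,0,0,34,-5.4,13,0,0,34,-5.4,13,0,0]';python3 red.py
```

```text
t: 26.22
tool_pos: [0.4895, -0.3845, 0.0897]
orientation: [2.393, 2.03, 0.001]
force: [0.6, -0.7, 0.1]
opening: 0.0005
gripper_force: 0.2
8 294.875 227.25 294 295 224 230
```

```bash
python3 -m inch '[2,-0.3,0,0,0,4,-0.6,0,0,0,4,-0.6,0,0,0]'|egrep 'pos|^force';python3 -m inch '[1,0,0,0,0,2,0,0,0,0,2,0,0,0,0]'|egrep 'pos|^force'
```

```text
tool_pos: [0.4917, -0.3843, 0.0878]
force: [0.1, -0.2, 0.1]
tool_pos: [0.4934, -0.3844, 0.0879]
force: [-0.2, 0.1, 0.2]
```

```bash
for i in 1 2 3; do python3 -m inch '[1,-0.2,0,0,0,2,-0.3,0,0,0,2,-0.3,0,0,0]'|egrep 'pos|^force'; done;  python3 red.py
```

```text
tool_pos: [0.4956, -0.3847, 0.0881]
force: [-0.4, -0.0, 0.8]
tool_pos: [0.4969, -0.3849, 0.0881]
force: [-4.0, 1.0, 2.3]
tool_pos: [0.4972, -0.385, 0.088]
force: [-13.4, 3.1, 6.9]red.py:5: RuntimeWarning: Mean of empty slice.
  ys,xs=np.nonzero(m);print(len(xs),xs.mean(),ys.mean(),xs.min(),xs.max(),ys.min(),ys.max())
  ret = ret.dtype.type(ret / rcount)
Traceback (most recent call last):
  File "red.py", line 5, in <module>
    ys,xs=np.nonzero(m);print(len(xs),xs.mean(),ys.mean(),xs.min(),xs.max(),ys.min(),ys.max())
                                                          ~~~~~~^^
ValueError: zero-size array to reduction operation minimum which has no identity
```

The stop is felt at x = 0.497, which fits 1.62 rad. I'll retreat and check the roller from the top camera.

```bash
python3 -m inch '[-10,2,0,0,0,-30,5,0,0,0,-50,8,30,0,0,-60,40,60,0,0,-60,75,80,0,0,-60,110,90,0,0,-60,145,90,0,0,-60,180,90,0,0,-60,215,90,0,0,-60,250,90,0,0]'; python3 - <<'E'
from h import *
snap('top','t14.png');snap('side','s14.png')
h=cv2.cvtColor(np.load('pics/top.npz')['image'],cv2.COLOR_BGR2HSV)
m=((h[...,0]<7)|(h[...,0]>173))&(h[...,1]>170)&(h[...,2]>90);m[:,:310]=0;m[:,385:]=0;m[:195]=0;m[280:]=0
ys,xs=np.nonzero(m);print(len(xs),xs.mean(),ys.mean(),xs.min(),xs.max(),ys.min(),ys.max())
o=np.array([.512,-.3868]);e=np.array([.987,-.16])
for a in(.47,1.2,1.45,1.57,1.62):print(a,proj('top',[[*(o+e*-.0742*np.cos(a)),.022+.0742*np.sin(a)]]).round(1))
E
```

```text
t: 28.4
tool_pos: [0.4397, -0.1338, 0.1787]
orientation: [2.395, 2.03, 0.002]
force: [-0.4, 0.2, 0.3]
opening: 0.0005
gripper_force: 0.0
95 347.7684210526316 228.8736842105263 337 358 226 232
0.47 [[343.9 261.7]]
1.2 [[347.2 242.7]]
1.45 [[347.9 234.6]]
1.57 [[348.1 230.8]]
1.62 [[348.2 229.2]]
```

The roller is measured at (347.8,228.9), which matches a bail angle of about 1.62 rad, and it cleared the cover. The arm is away, so I'll hand in.

```bash
python3 -c "
from plant import job
print(job.close_job())"
```

```text
the job is handed in; nothing more can be done
None
```

I turned the cover over and seated it on the airbox, swung the bail upright to its stop (about 1.62 rad), let go and handed the job in at about 28 s; no verdict came back, and I viewed 13 pictures against your limit of 10.

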